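Push fresh ware through the damp-box flap

TASK

Pick up the wooden push stick by its upright grip and use it to push the vase on its batt along the guide rails and through the hanging flap of the damp box, until the batt meets the sprung stop inside; press it home against the stop with about 10 N (the clay is soft: never more than 20 N) and keep that for about half a second. Then draw the stick back out so that the flap falls shut behind the vase, and leave the stick standing flat on the bench. Do not touch the vase or its batt with the gripper, and leave the sponge, tub and weight alone.

Things in the scene. Friction and masses are not known exactly. Their poses are not given: they have to be found in the camera images.
- hood: The damp box, fixed: a low clear-plastic box with aluminium edges, 245 long x 130 wide x 108 high. Origin on the bench at the middle of the closed flap; x points into the box (the pushing direction), y left, z up. The way in, at x = 0, is 98 wide and 90 high, closed by the flap (hinge pin 80 above the bench). There is no floor: batt and stick slide on the bench.
- rail_mouth (a point): Point on the bench in the middle between the outer ends of the two fixed wooden guide rails, 73 before the closed flap; axes as the damp box. Rails are 16 high, 10 thick, 88 apart inside from x = +48 from here (25 before the flap) to the back of the box; before that they flare to a mouth about 115 wide.
- stop_zone (a point): A fixed point 153 inside the flap, on the bench, axes as the damp box; NOT the stop itself. The rubber-faced stop pad (64 wide, up to 28 high) is set differently each time: its face lies somewhere within 17 either way of this point along x, unmeasured, so home must be felt. The pad is sprung, about 4 N per mm, 7 mm travel.
- flap (a joint): Angle in rad of the aluminium flap (86 wide, 75 long, 4 thick, 80 g) hung from a pin across the top of the way in: 0 = hanging shut, growing as its lower edge swings into the box, to 1.5. It opens inwards only, and falls shut by its own weight when nothing is under it. It lies on the stick's bar while that is in the way, and slides off as the stick is drawn out.
- ware_centre (a point): A small dark clay vase (54 across at its belly, 30 at its mouth, top 50 above the bench) stuck on a plywood batt, one piece, 0.25 to 0.5 kg. The batt is 84 long (x) x 80 wide (y) x 14 thick and lies flat; it takes 1 to 4 N to slide. The point lies at the middle, 25 above the batt's underside; x points to the batt's leading edge, so its trailing edge is at x = -42. The vase is set back 15 from the trailing edge.
- stick_grip (a point): The push stick, loose on the bench, 0.25 kg: a wooden bar 200 long, 44 wide, 34 high, lying flat on its underside, with an upright dark wooden grip post near its rear end, 40 long (x) x 26 wide (y), from the bar's top (34) up to 94 above the bar's underside. The point is on the post's middle line, 68 above the underside; x points along the bar to its flat pushing end. Grasp the post from above across its 26 mm width.
- stick_face (a point): The middle of the stick's pushing end face, 175 ahead (x) of the grip post's middle line and 17 above the underside.
- sponge: A green-grey sponge block, 75 x 110 x 35 high, loose; origin at the centre of its underside. Leave alone.
- tub: A grey plastic tub, 84 across, 85 high, loose; origin at the centre of its underside. Leave alone.
- weight: A turned steel weight with a knob, 60 across, 70 high, loose; origin at the centre of its underside. Leave alone.
Mind the look-alikes: they are no part of the job. What is shaped like the part that bears ware_centre but orange, purple or red is not meant.

How it is judged:
By the outcome, as a careful person would: the job done as asked, in the order asked, and still so for the second after the job is handed in, with the robot touching nothing.
It also fails if it takes over 72 s, if anything falls off the work surface, if the arm or the gripper's body presses on something with over 40 N, if the wrist force passes 120 N, or if a joint passes its speed limit or range.

ROBOT

A 6-joint arm with a two-finger parallel gripper is mounted at the origin on the work surface. World frame = base frame: x ahead of the robot, y to its left, z up, the work surface at z = 0. Lengths are in mm, angles in rad, forces in N, time in s.
With the tool pointing down it reaches from about 300 to 775 mm from the base axis. Payload 14.6 kg.
Tool frame: the origin (TCP) lies midway between the tips of the shut fingers; the grasp point (between the pads) lies grasp_offset behind it (grasp_offset is the distance from the TCP to the grasp point, in mm); z points along the fingers, y is the line along which they close (so a half turn about z gives the same grasp; the last joint's range is limited). The gripper opens to 94 mm and grips with 3 to 60 N. Pads are 16 mm wide; open, the fingers measure 119 mm over their backs; the gripper's body (75 mm by 177 mm) begins 78 mm behind the grasp point.
Start: joints at [-1.36, 0.3, 1.521, -0, 1.321, -0.067], TCP at [150.826, -528.905, 205.446] pointing down, gripper open.
Joint ranges: [-3.03, 3.03], [-0.79, 2.21], [0.23, 2.52], [-1.04, 4.18], [0, 3.07], [-2.55, 2.55]. Speed limits (rad/s): [2.22, 2.22, 2.57, 3.14, 3.14, 3.14].

INTERFACE

Orientations are given as [roll, pitch, yaw] about the fixed x, y, z axes, in that order (R = Rz(yaw) Ry(pitch) Rx(roll)).
In Python, from cell import * gives the robot as it stands. The module is installed in compiled form; this text tells all that it offers.
- The arm moves only by the shell command python3 -m jog 'ROWS' [FORCE]. ROWS is JSON, a list of rows, each a list of 3 entries, a list of its own where there are three numbers: the finger opening in mm, from 0 to 94, then the shift along the tool's x, y, z in units of 50 mm (1.0 is 50 mm), then the turn about the tool's z in units of 180 degrees (1.0 is 180 degrees). In form: [[fingers, [dx, dy, dz], twist], ...]. A call has 1 to 20 rows; each row shifts and turns the commanded pose from where the row before left it, along the tool's axes as they then stand; what a row does not reach is not made up. A row lasts 1/10 s, in which the tool goes at most 50 mm and 8.59 degrees, less where a joint would pass 70% of its speed; a pose out of reach is approached as far as the arm can. A call with a number of a shift or a turn outside -1 to 1 is refused whole. A call with a gripper value outside its range is refused whole. The fingers move at their own pace and stop on an object; FORCE is the grip in N (left out, the last holds). Time passes only in rows, so rows that do not move let the fingers close. It gives the time, the measured TCP pose, the force, the opening and the grip force at its end, in the units of the state.
- read_state(): the state, without advancing time (a new reading comes with each control period).
- camera(name): name is "side" or "top" or "wrist"; returns the picture (480x640x3 uint8, red, green, blue); there is no depth.
- calibration(name): a dict with "mtx" (3x3 intrinsics, pixels), "cam_to_world" (4x4, takes a point from camera to world coordinates); the wrist camera has in their place "hand_eye" (4x4, takes a point from camera to tool coordinates, whose origin is the TCP and whose axes are the flange's). Camera axes: x right, y down, z forward; pixel columns grow to the right and rows downward; lengths in mm; the calibration is good to about 2 mm. A picture is of the moment at which its call begins: read the wrist's pose just before it. calibration takes no time and is no camera call.
- sign_off(): hands the job in; it is judged then, once.
Trained networks look in the newest picture that a camera, given by its name, has taken for a name from the list of things; names that differ only in an ending like _2 or _b are one class to them, and where a whole thing is asked for, a point or a joint stands for the part that bears it (a point fixed in the world has none). Each returns a list of dicts, best first, with "conf" (0 to 1); they miss things now and then, are a little off and sometimes report something else, mostly with a low value. They report only what shows in the picture. A call takes as long as a camera call. They do not tell look-alikes from the thing itself.
- regions_of(camera, query): "pixels" (480x640 bool, what is visible of it) and "rect" ([centre column, centre row, width, height] in pixels, round what is visible of it).
The state is a dict: "clock": time; "joints": joint angles; "qd": joint speeds; "effort": joint torques, N m; "eef_pos": TCP position; "eef_rot": TCP orientation; "wrist_force": force on the tool from outside, world axes, zero at the start; "moment": the same for the moment, N m; "finger_gap": finger opening in mm; "finger_force": force on a finger pad.
Only numpy, scipy, OpenCV 4.12 (cv2) and the standard library are available. Lean on these libraries where they do the work, as an engineer would, in place of code of your own. Each camera call takes 0.05 s, during which the arm holds its last target. There are 200 camera calls.

## Working session

There is one attempt and no reset: what is moved stays moved. The work goes in short steps, Python scripts to look and compute and a shell command to move; the robot and the scene stay as the last step left them, time stands still between calls to the robot, and variables do not carry over. Pictures are saved under pics/ and viewed, at most 10 in all, crops included, and the job is handed in when it is done.

```bash
mkdir -p pics; python3 - <<'E'
from cell import *
import cv2,numpy as np
s=read_state();print({k:np.round(v,3).tolist() for k,v in s.items()})
ims=[]
for n in("top","side"):
    im=camera(n);cv2.imwrite(f"pics/{n}0.png",im[:,:,::-1])
    c=calibration(n);print(n,np.round(c["mtx"],1).tolist(),np.round(c["cam_to_world"],3).tolist())
    for q in("hood","flap","ware_centre","stick_grip","sponge","tub","weight"):
        print(n,q,[(round(r["conf"],2),np.round(r["rect"]).tolist()) for r in regions_of(n,q)])
print(np.round(calibration("wrist")["hand_eye"],3).tolist())
E
```

```text
{'clock': 0.0, 'joints': [-1.36, 0.3, 1.522, -0.0, 1.321, -0.067], 'qd': [-0.001, 0.002, -0.002, 0.001, -0.001, -0.001], 'effort': [-0.0, -53.181, -35.273, 0.071, 0.024, -0.0], 'eef_pos': [150.762, -528.666, 204.916], 'eef_rot': [-3.141, -0.0, 0.278], 'wrist_force': [0.274, 0.077, 0.544], 'moment': [-0.038, -0.008, -0.009], 'finger_force': 0.0, 'finger_gap': 94.28}
top [[497.5, 0.0, 316.2], [0.0, 497.5, 231.3], [0.0, 0.0, 1.0]] [[0.028, -0.997, 0.072, 521.534], [-1.0, -0.027, 0.01, -43.28], [-0.008, -0.072, -0.997, 1050.591], [0.0, 0.0, 0.0, 1.0]]
top hood [(0.63, [192.0, 220.0, 149.0, 97.0])]
top flap [(0.68, [255.0, 237.0, 15.0, 44.0])]
top ware_centre [(0.96, [380.0, 323.0, 47.0, 48.0]), (0.9, [319.0, 248.0, 42.0, 37.0]), (0.9, [183.0, 141.0, 39.0, 39.0]), (0.71, [260.0, 133.0, 53.0, 51.0]), (0.58, [205.0, 315.0, 57.0, 54.0])]
top stick_grip [(0.86, [462.0, 262.0, 63.0, 99.0]), (0.57, [320.0, 159.0, 29.0, 29.0])]
top sponge [(0.83, [285.0, 332.0, 56.0, 43.0]), (0.62, [191.0, 220.0, 150.0, 97.0]), (0.15, [461.0, 261.0, 63.0, 98.0])]
top tub [(0.89, [407.0, 159.0, 47.0, 48.0]), (0.7
[... 249 characters left out ...]
 [-0.143, 0.522, -0.841, 1027.735], [-0.013, -0.85, -0.526, 777.104], [0.0, 0.0, 0.0, 1.0]]
side hood [(0.9, [292.0, 341.0, 119.0, 146.0])]
side flap []
side ware_centre [(0.98, [397.0, 355.0, 60.0, 47.0]), (0.92, [214.0, 310.0, 52.0, 42.0]), (0.73, [201.0, 362.0, 58.0, 40.0]), (0.68, [404.0, 250.0, 44.0, 29.0])]
side stick_grip [(0.74, [356.0, 208.0, 71.0, 52.0])]
side sponge [(0.66, [414.0, 301.0, 42.0, 40.0]), (0.52, [291.0, 341.0, 119.0, 145.0])]
side tub [(0.58, [270.0, 225.0, 34.0, 42.0]), (0.28, [335.0, 279.0, 42.0, 29.0])]
side weight [(0.91, [252.0, 266.0, 29.0, 35.0])]
[[0.0, -0.966, -0.257, 74.647], [1.0, 0.0, 0.001, 0.465], [-0.001, -0.257, 0.966, -178.568], [0.0, 0.0, 0.0, 1.0]]
```

View pics/top0.png

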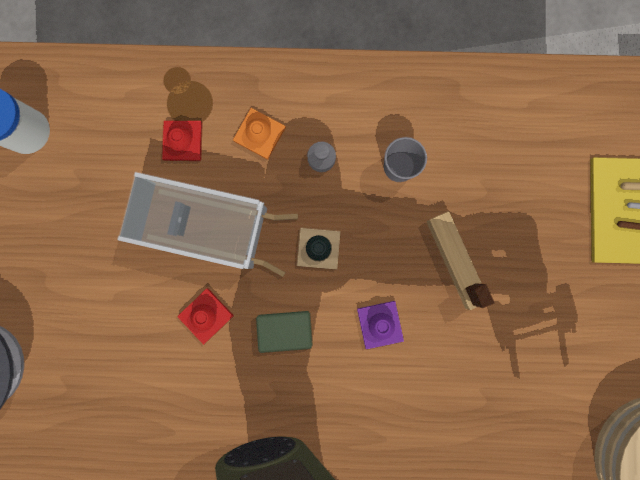

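View pics/side0.png

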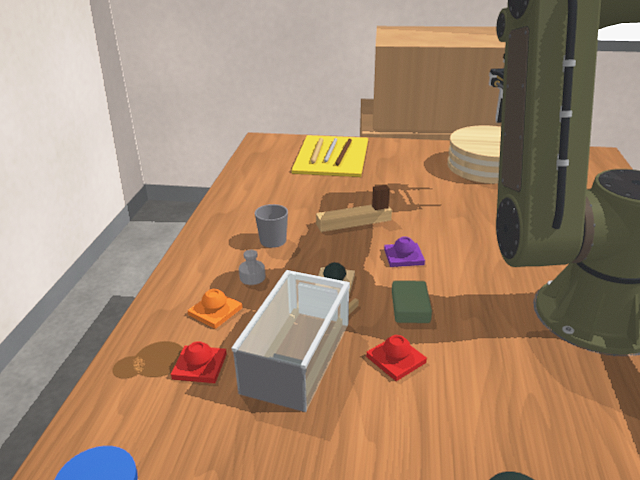

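The top view shows the damp box with its roof corners near (135,174), (264,201), (251,268) and (121,240), and its way in on the right. The plain vase is at (319,248). The stick's face is near (441,215) and its post near (482,295). The sponge is at (285,332), the purple look-alike at (380,325), and the weight and tub are above. The side view agrees.

```bash
cat > h.py <<'E'
import numpy as np,cv2
from cell import *
def px(n,uv,z,T=None):
    c=calibration(n); T=c["cam_to_world"] if T is None else T
    T=np.array(T);d=T[:3,:3]@np.linalg.solve(np.array(c["mtx"]),[uv[0],uv[1],1])
    p=T[:3,3];return (p+d*(z-p[2])/d[2])
def proj(n,P,T=None):
    c=calibration(n);T=np.array(c["cam_to_world"] if T is None else T)
    q=np.linalg.inv(T)@np.append(P,1);q=np.array(c["mtx"])@q[:3];return q[:2]/q[2]
def wristT():
    from scipy.spatial.transform import Rotation as R
    s=read_state();A=np.eye(4);A[:3,:3]=R.from_euler("xyz",s["eef_rot"]).as_matrix();A[:3,3]=s["eef_pos"]
    return A@np.array(calibration("wrist")["hand_eye"])
E
python3 - <<'E'
from h import *
im=cv2.imread("pics/top0.png")
cv2.imwrite("pics/crop0.png",cv2.resize(im[165:315,105:305],None,fx=4,fy=4,interpolation=cv2.INTER_CUBIC)[:600,:800])
cv2.imwrite("pics/crop1.png",cv2.resize(im[195:325,290:510],None,fx=3.6,fy=3.6,interpolation=cv2.INTER_CUBIC)[:600,:800])
E
```

```text
(no output)
```

View pics/crop0.png

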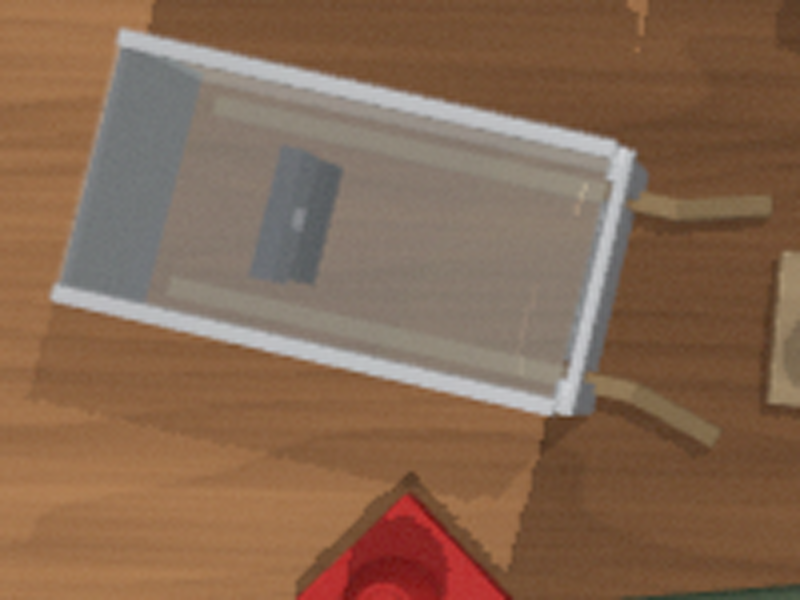

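View pics/crop1.png

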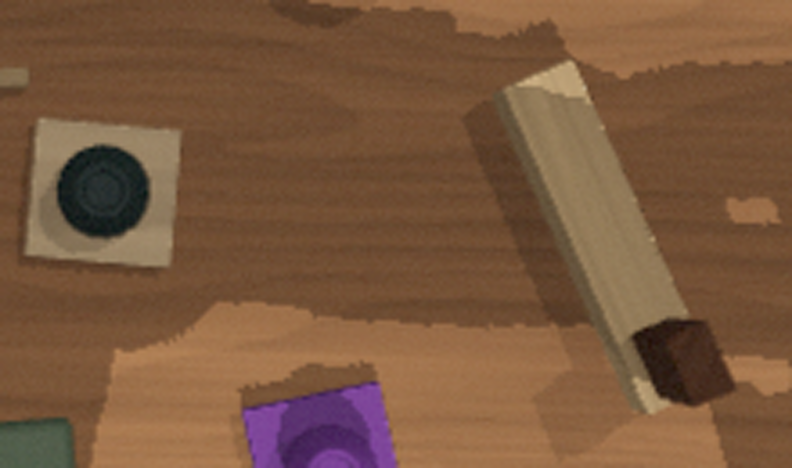

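The crops show:
- **Roof and rails (crop 0):** corners at (120,32), (635,150), (575,413) and (52,295), with rail ends near (770,207) and (718,438).
- **Batt (crop 1):** corners at (37,119), (181,130), (170,268) and (25,254).
- **Stick (crop 1):** the bar's front edge runs (498,96)–(572,60), and the post top is centred near (700,362).

```bash
python3 - <<'E'
from h import *
a=lambda u,v:(105+u/4,165+v/4)
b=lambda u,v:(290+u/3.6,195+v/3.6)
def show(n,L):print(n,np.round(L,1).tolist())
C=[px("top",a(*q),108)[:2] for q in[(120,32),(635,150),(575,413),(52,295)]]
show("hood",C)
d=(C[1]+C[2]-C[0]-C[3])/2;print("len",np.linalg.norm(d),"wid",np.linalg.norm(C[0]-C[3]),np.linalg.norm(C[1]-C[2]))
ax=-d/np.linalg.norm(d);cen=sum(C)/4;yaw=np.degrees(np.arctan2(ax[1],ax[0]))
fl=cen-ax*122.5;mouth=fl-ax*73
show("axis yaw",[yaw]);show("cen,flap,mouth",[cen,fl,mouth])
show("rail ends",[px("top",a(*q),16)[:2] for q in[(770,207),(718,438)]])
B=[px("top",b(*q),14)[:2] for q in[(37,119),(181,130),(170,268),(25,254)]]
show("batt",B);cb=sum(B)/4;e=(B[0]+B[3]-B[1]-B[2]);show("batt c,yaw",[*cb,np.degrees(np.arctan2(e[1],e[0])),*[np.linalg.norm(B[i]-B[(i+1)%4]) for i in range(4)]])
L=np.array([-ax[1],ax[0]]);show("batt rel flap x,y",[(cb-fl)@ax,(cb-fl)@L])
S=[px("top",b(*q),34)[:2] for q in[(498,96),(572,60),(683,310)]];show("bar",S);sd=S[1]-S[2];show("bar yaw",[np.degrees(np.arctan2(sd[1],sd[0])),np.linalg.norm(S[0]-S[1])])
p=px("top",b(700,362),94)[:2];f=(S[0]+S[1])/2;show("post,face,dist",[*p,*f,np.linalg.norm(p-f),np.degrees(np.arctan2(*(f-p)[::-1]))])
E
```

```text
hood [[692.5, 317.3], [642.1, 67.8], [516.2, 91.7], [565.2, 342.9]]
len 255.24330731835593 wid 129.82342145244905 128.15811186552145
axis yaw [78.8]
cen,flap,mouth [[604.0, 204.9], [580.1, 84.8], [565.9, 13.2]]
rail ends [[625.8, 7.0], [504.8, 30.3]]
batt [[602.4, 0.6], [598.3, -83.2], [518.3, -78.8], [524.0, 5.1]]
batt c,yaw [560.8, -39.1, 86.6, 83.8, 80.1, 84.1, 78.5]
batt rel flap x,y [-125.2, -5.1]
bar [[621.1, -262.1], [642.9, -303.9], [502.9, -367.6]]
bar yaw [24.4, 47.1]
post,face,dist [476.8, -357.5, 632.0, -283.0, 172.1, 25.6]
```

```bash
python3 -m jog '[[94,[0.6,-0.125,0],0],[94,[0.6,-0.125,0],0],[94,[0.6,-0.125,0],0],[94,[0.6,-0.125,0],0],[94,[0.6,-0.125,0],0],[94,[0.6,-0.125,0],0],[94,[0.6,-0.125,0],0],[94,[0.6,-0.125,0],0],[94,[0.6,-0.125,0],0],[94,[0.6,-0.125,0],0],[94,[0.6,-0.125,0],0],[94,[0.6,-0.125,0],0],[94,[0,0,0],-0.026],[94,[0,0,0],-0.026],[94,[0,0,0],0],[94,[0,0,0],0]]' 20
python3 - <<'E'
from h import *
import cell
s=read_state();T=wristT();im=camera("wrist");cv2.imwrite("pics/w1.png",im[:,:,::-1])
print(s["clock"],s["eef_pos"],s["eef_rot"],getattr(cell,"grasp_offset","?"))
np.save("T1.npy",T)
for P in([477,-357,94],[632,-283,34]):print(proj("wrist",P,T))
E
```

```text
clock: 2.4
eef_pos: [476.4, -358.1, 205.5]
eef_rot: [-3.142, 0.0, 0.439]
wrist_force: [-0.3, 0.1, -1.0]
finger_gap: 94.1
finger_force: 0.0
2.4 [ 476.3690408  -358.11372325  205.45211687] [-3.14155723e+00  4.07740937e-05  4.38616640e-01] 18.8
[316.83006993 237.88021492]
[315.5433112   17.67163397]
```

View pics/w1.png

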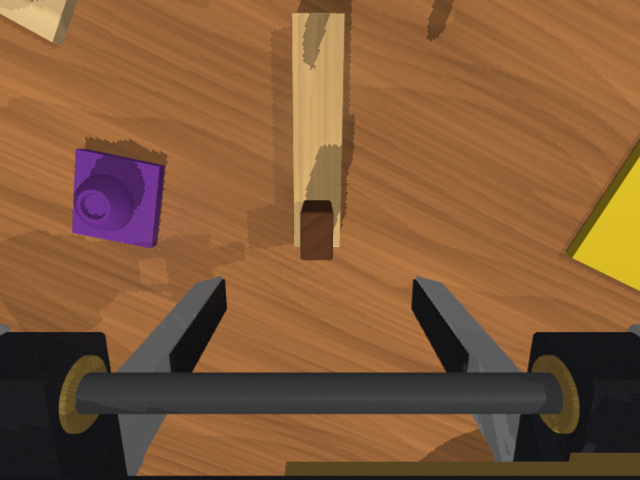

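The post top is centred at about (317,236), matching the prediction of (317,238). The bar is in line with the image columns, so position and yaw are good. Descending and gripping.

```bash
python3 -m jog '[[94,[0,0,0.52],0],[94,[0,0,0.52],0],[94,[0,0,0.52],0],[94,[0,0,0.52],0],[94,[0,0,0.52],0],[94,[0,0,0.4],0],[94,[0,0,0.12],0],[94,[0,0,0],0],[20,[0,0,0],0],[20,[0,0,0],0],[20,[0,0,0],0],[20,[0,0,0],0],[20,[0,0,0],0],[20,[0,0,0],0],[20,[0,0,0],0],[20,[0,0,0],0]]' 50
```

```text
clock: 4.05
eef_pos: [476.5, -358.1, 49.4]
eef_rot: [-3.142, 0.0, 0.441]
wrist_force: [0.4, 0.1, 0.9]
finger_gap: 33.4
finger_force: 0.0
```

```bash
python3 -m jog '[[20,[0,0,0],0],[20,[0,0,0],0],[20,[0,0,0],0],[20,[0,0,0],0],[20,[0,0,-0.1],0],[20,[0,0,-0.1],0],[20,[-0.3,0,0],0],[20,[-0.3,0,0],0],[20,[-0.3,0,0],0],[20,[-0.3,0,0],0],[20,[0,0,0],0],[20,[0,0,0],0]]' 50
```

```text
clock: 5.25
eef_pos: [421.8, -384.1, 59.6]
eef_rot: [3.142, -0.0, 0.44]
wrist_force: [0.5, -0.3, -1.9]
finger_gap: 25.8
finger_force: 50.0
```

```bash
python3 -m jog '[[20,[0,0,0],-0.0297],[20,[0,0,0],-0.0297],[20,[0,0,0],-0.0297],[20,[0,0,0],-0.0297],[20,[0,0,0],-0.0297],[20,[0,0,0],-0.0297],[20,[0,0,0],-0.0297],[20,[0,0,0],-0.0297],[20,[0,0,0],-0.0297],[20,[0,0,0],-0.0297],[20,[0.4,0.2,0],0],[20,[0.4,0.2,0],0],[20,[0.4,0.2,0],0],[20,[0.4,0.2,0],0],[20,[0.4,0.24,0],0],[20,[0.4,0.24,0],0],[20,[0,0,0],0],[20,[0,0,0],0]]'
python3 - <<'E'
from h import *
s=read_state();T=wristT();im=camera("wrist");t=camera("top")
print(s["clock"],s["eef_pos"],s["eef_rot"]);np.save("T2.npy",T)
w=cv2.resize(im,(400,300));c=cv2.resize(t[165:315,105:505],(800,300),interpolation=cv2.INTER_CUBIC)
v=im[:240,80:560]
cv2.imwrite("pics/w2.png",np.vstack([cv2.resize(im[:200,:640],(800,250)),c])[:,:,::-1])
E
```

```text
clock: 7.05
eef_pos: [508.7, -278.2, 59.4]
eef_rot: [-3.142, 0.0, 1.376]
wrist_force: [0.2, -0.2, -1.4]
finger_gap: 25.7
finger_force: 50.0
7.05 [ 508.67131056 -278.15321997   59.35005796] [-3.14157338e+00  7.36545422e-05  1.37555907e+00]
```

View pics/w2.png

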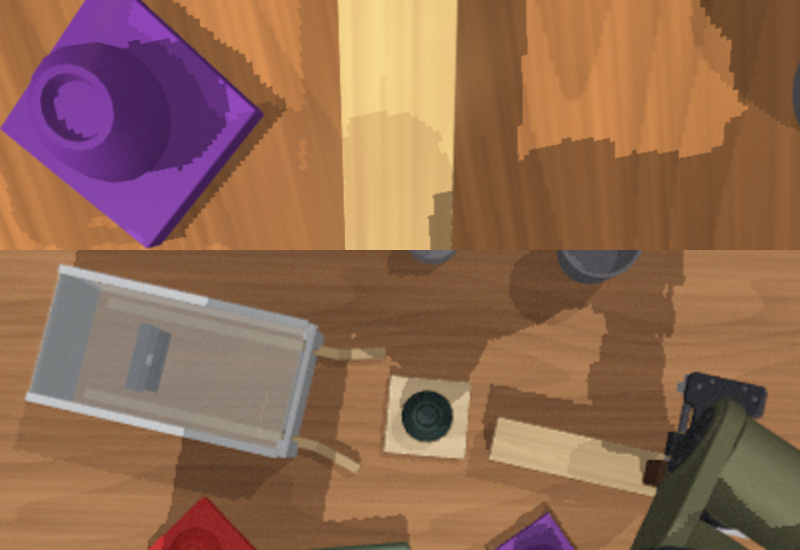

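The lower half shows the stick in line with the box axis. Its face, (497,417)–(489,462), is about 25 mm behind the batt's trailing edge at (469,380)–(466,458). The batt is slightly to the right and turned about 8°, so contact on its left side should square it up.

```bash
python3 -m jog '[[20,[0,0,0.09],0],[20,[0,0,0.08],0],[20,[0.1,0,0],0],[20,[0.1,0,0],0],[20,[0.1,0,0],0],[20,[0.1,0,0],0],[20,[0.1,0,0],0],[20,[0.1,0,0],0],[20,[0.1,0,0],0],[20,[0.1,0,0],0],[20,[0.1,0,0],0],[20,[0.1,0,0],0],[20,[0.1,0,0],0],[20,[0.1,0,0],0],[20,[0.1,0,0],0],[20,[0.1,0,0],0],[20,[0.1,0,0],0],[20,[0,0,0],0]]'
python3 - <<'E'
from h import *
t=camera("top")
cv2.imwrite("pics/t3.png",cv2.resize(t[165:315,105:465],(800,333),interpolation=cv2.INTER_CUBIC)[:,:,::-1])
E
```

```text
clock: 8.95
eef_pos: [523.0, -204.3, 50.8]
eef_rot: [-3.141, -0.0, 1.375]
wrist_force: [-1.3, -0.2, -2.4]
finger_gap: 25.5
finger_force: 50.0
```

View pics/t3.png

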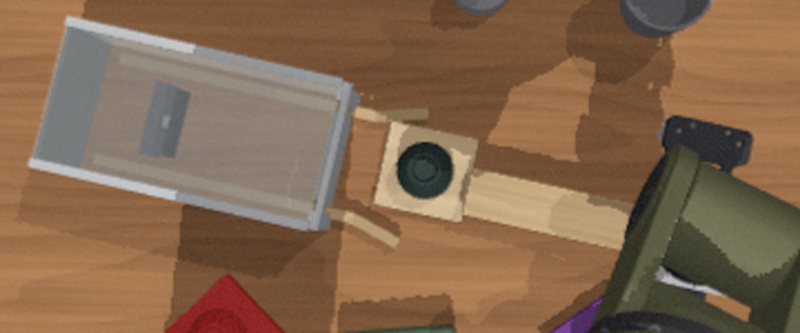

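The batt at (427,170) is now square to the stick and slightly right of centre, entering the flare. Pushing on slowly.

```bash
python3 -m jog '[[20,[0.08,0,0],0],[20,[0.08,0,0],0],[20,[0.08,0,0],0],[20,[0.08,0,0],0],[20,[0.08,0,0],0],[20,[0.08,0,0],0],[20,[0.08,0,0],0],[20,[0.08,0,0],0],[20,[0.08,0,0],0],[20,[0.08,0,0],0],[20,[0.08,0,0],0],[20,[0.08,0,0],0]]'
python3 -m jog '[[20,[0.08,0,0],0],[20,[0.08,0,0],0],[20,[0.08,0,0],0],[20,[0.08,0,0],0],[20,[0.08,0,0],0],[20,[0.08,0,0],0]]'
python3 - <<'E'
from h import *
t=camera("top")
cv2.imwrite("pics/t4.png",cv2.resize(t[165:315,105:465],(800,333),interpolation=cv2.INTER_CUBIC)[:,:,::-1])
E
```

```text
clock: 10.2
eef_pos: [532.5, -157.5, 50.9]
eef_rot: [-3.141, -0.0, 1.374]
wrist_force: [-1.6, -3.3, -2.6]
finger_gap: 25.3
finger_force: 50.0
clock: 10.8
eef_pos: [537.2, -134.0, 50.9]
eef_rot: [-3.142, -0.0, 1.374]
wrist_force: [-2.3, -2.3, -2.4]
finger_gap: 25.9
finger_force: 50.0
```

View pics/t4.png

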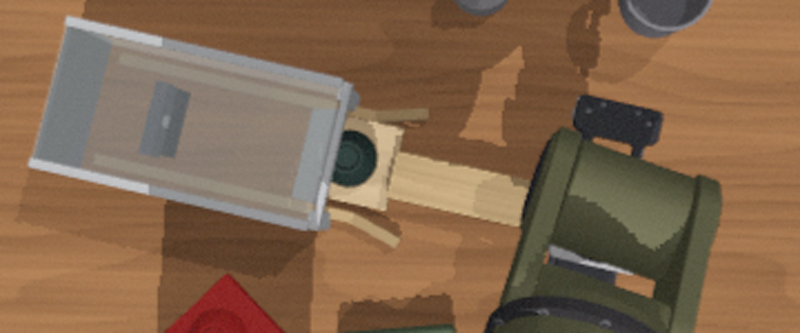

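The batt is square between the rails, with its leading edge under the opened flap. The vase at (350,155) is at the way in. Advancing to just short of the earliest stop position.

```bash
python3 -m jog '[[20,[0.08,0,0],0],[20,[0.08,0,0],0],[20,[0.08,0,0],0],[20,[0.08,0,0],0],[20,[0.08,0,0],0],[20,[0.08,0,0],0],[20,[0.08,0,0],0],[20,[0.08,0,0],0],[20,[0.08,0,0],0],[20,[0.08,0,0],0]]'
python3 -m jog '[[20,[0.08,0,0],0],[20,[0.08,0,0],0],[20,[0.08,0,0],0],[20,[0.08,0,0],0],[20,[0.08,0,0],0],[20,[0.08,0,0],0],[20,[0.08,0,0],0],[20,[0.08,0,0],0],[20,[0.08,0,0],0],[20,[0.08,0,0],0],[20,[0.08,0,0],0],[20,[0.08,0,0],0]]'
python3 -m jog '[[20,[0.04,0,0],0],[20,[0.04,0,0],0]]'
```

```text
clock: 11.85
eef_pos: [545.0, -94.8, 51.0]
eef_rot: [3.141, -0.0, 1.374]
wrist_force: [-2.0, -4.4, -0.7]
finger_gap: 25.8
finger_force: 50.0
clock: 13.05
eef_pos: [554.4, -47.7, 51.0]
eef_rot: [3.142, -0.0, 1.374]
wrist_force: [-1.4, -4.0, 0.2]
finger_gap: 25.6
finger_force: 50.0
clock: 13.25
eef_pos: [555.1, -43.9, 51.0]
eef_rot: [3.142, -0.0, 1.374]
wrist_force: [-1.1, -3.2, -0.6]
finger_gap: 25.8
finger_force: 50.0
```

```bash
python3 -m jog '[[20,[0.04,0,0],0],[20,[0.04,0,0],0],[20,[0.04,0,0],0],[20,[0.04,0,0],0]]'; python3 -m jog '[[20,[0.02,0,0],0],[20,[0.02,0,0],0],[20,[0.02,0,0],0]]'
```

```text
clock: 13.65
eef_pos: [556.6, -36.1, 50.8]
eef_rot: [-3.141, 0.0, 1.374]
wrist_force: [-0.0, -2.3, -3.0]
finger_gap: 25.7
finger_force: 50.0
clock: 13.95
eef_pos: [557.2, -33.2, 50.9]
eef_rot: [-3.141, 0.0, 1.374]
wrist_force: [0.3, -2.7, -2.2]
finger_gap: 25.6
finger_force: 50.0
```

```bash
python3 -m jog '[[20,[0.02,0,0],0],[20,[0.02,0,0],0],[20,[0.02,0,0],0]]'
```

```text
clock: 14.25
eef_pos: [557.8, -30.3, 50.9]
eef_rot: [-3.141, 0.0, 1.374]
wrist_force: [-0.4, -3.4, -3.1]
finger_gap: 25.6
finger_force: 50.0
```

```bash
python3 -m jog '[[20,[0.02,0,0],0],[20,[0.02,0,0],0],[20,[0.02,0,0],0]]'
```

```text
clock: 14.55
eef_pos: [558.4, -27.3, 50.9]
eef_rot: [-3.141, -0.0, 1.374]
wrist_force: [-0.8, -2.2, -2.8]
finger_gap: 25.9
finger_force: 50.0
```

```bash
python3 -m jog '[[20,[0.02,0,0],0],[20,[0.02,0,0],0],[20,[0.02,0,0],0]]'
```

```text
clock: 14.85
eef_pos: [559.0, -24.4, 50.9]
eef_rot: [-3.141, 0.0, 1.374]
wrist_force: [-0.3, -2.3, -3.8]
finger_gap: 25.5
finger_force: 50.0
```

```bash
python3 -m jog '[[20,[0.02,0,0],0],[20,[0.02,0,0],0],[20,[0.02,0,0],0]]'
```

```text
clock: 15.15
eef_pos: [559.6, -21.4, 50.9]
eef_rot: [-3.142, -0.0, 1.374]
wrist_force: [-0.6, -2.3, -2.8]
finger_gap: 26.1
finger_force: 50.0
```

```bash
python3 -m jog '[[20,[0.02,0,0],0],[20,[0.02,0,0],0],[20,[0.02,0,0],0]]'
```

```text
clock: 15.45
eef_pos: [560.2, -18.5, 50.9]
eef_rot: [-3.142, -0.0, 1.374]
wrist_force: [-1.1, -2.0, -4.2]
finger_gap: 25.8
finger_force: 50.0
```

```bash
python3 -m jog '[[20,[0.02,0,0],0],[20,[0.02,0,0],0],[20,[0.02,0,0],0]]'
```

```text
clock: 15.75
eef_pos: [560.7, -15.6, 50.9]
eef_rot: [-3.142, -0.0, 1.374]
wrist_force: [-0.6, -2.0, -4.1]
finger_gap: 25.8
finger_force: 50.0
```

```bash
python3 -m jog '[[20,[0.02,0,0],0],[20,[0.02,0,0],0],[20,[0.02,0,0],0]]'
```

```text
clock: 16.05
eef_pos: [561.3, -12.7, 50.9]
eef_rot: [-3.142, 0.0, 1.374]
wrist_force: [-0.4, -4.1, -2.8]
finger_gap: 26.1
finger_force: 50.0
```

```bash
python3 -m jog '[[20,[0.02,0,0],0],[20,[0,0,0],0]]'
```

```text
clock: 16.25
eef_pos: [561.5, -11.9, 51.0]
eef_rot: [3.142, 0.0, 1.374]
wrist_force: [-1.3, -3.9, -4.8]
finger_gap: 25.7
finger_force: 50.0
```

```bash
python3 -m jog '[[20,[0.02,0,0],0],[20,[0,0,0],0]]'
```

```text
clock: 16.45
eef_pos: [561.7, -11.3, 51.1]
eef_rot: [3.142, 0.001, 1.374]
wrist_force: [-2.3, -7.2, -1.8]
finger_gap: 25.5
finger_force: 50.0
```

```bash
python3 -m jog '[[20,[0.02,0,0],0],[20,[0,0,0],0]]'
```

```text
clock: 16.65
eef_pos: [561.9, -10.7, 51.2]
eef_rot: [3.141, 0.001, 1.374]
wrist_force: [-2.9, -10.0, 1.3]
finger_gap: 25.9
finger_force: 50.0
```

```bash
python3 -m jog '[[20,[0.01,0,0],0],[20,[0,0,0],0],[20,[0,0,0],0],[20,[0,0,0],0],[20,[0,0,0],0],[20,[0,0,0],0],[20,[0,0,0],0],[20,[0,0,0],0]]'
```

```text
clock: 17.45
eef_pos: [562.0, -10.5, 51.2]
eef_rot: [3.141, 0.002, 1.374]
wrist_force: [-3.2, -12.1, 0.8]
finger_gap: 26.1
finger_force: 50.0
```

About 12 N was held for 0.7 s. Drawing back.

```bash
python3 -m jog '[[20,[-0.04,0,0],0],[20,[-0.06,0,0],0],[20,[-0.1,0,0],0],[20,[-0.1,0,0],0],[20,[-0.1,0,0],0],[20,[-0.1,0,0],0],[20,[-0.1,0,0],0],[20,[-0.1,0,0],0],[20,[-0.1,0,0],0],[20,[-0.1,0,0],0],[20,[-0.1,0,0],0],[20,[-0.1,0,0],0],[20,[-0.1,0,0],0],[20,[-0.1,0,0],0],[20,[-0.1,0,0],0],[20,[-0.1,0,0],0]]'
python3 -m jog '[[20,[-0.1,0,0],0],[20,[-0.1,0,0],0],[20,[-0.1,0,0],0],[20,[-0.1,0,0],0],[20,[-0.1,0,0],0],[20,[-0.1,0,0],0],[20,[-0.1,0,0],0],[20,[-0.1,0,0],0],[20,[-0.1,0,0],0],[20,[-0.1,0,0],0],[20,[0,0,0],0],[20,[0,0,0.02],0],[20,[0,0,0.01],0],[20,[0,0,0],0]]'
python3 - <<'E'
from h import *
t=camera("top");u=camera("side")
a=cv2.resize(t[165:315,105:465],(800,333),interpolation=cv2.INTER_CUBIC)
b=cv2.resize(u[180:420,200:500],(333,266),interpolation=cv2.INTER_CUBIC)
b=cv2.copyMakeBorder(b,0,0,0,467,cv2.BORDER_CONSTANT)
cv2.imwrite("pics/t5.png",np.vstack([a,b])[:,:,::-1])
E
```

```text
clock: 19.05
eef_pos: [547.3, -83.2, 51.0]
eef_rot: [3.142, -0.0, 1.374]
wrist_force: [0.2, -0.3, -2.2]
finger_gap: 25.7
finger_force: 50.0
clock: 20.45
eef_pos: [537.6, -131.7, 49.4]
eef_rot: [-3.142, -0.0, 1.374]
wrist_force: [-0.5, -0.3, -1.8]
finger_gap: 26.0
finger_force: 50.0
```

View pics/t5.png

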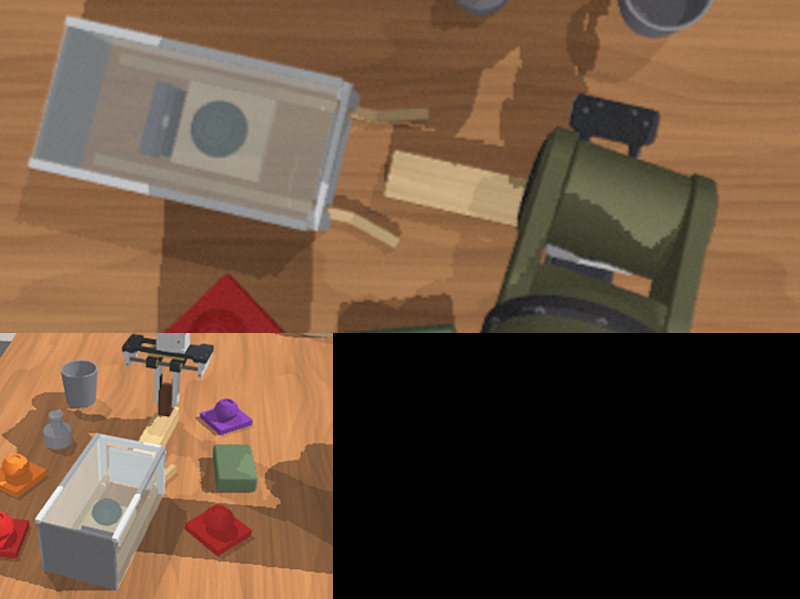

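The vase is home against the stop, the flap hangs shut, and the stick is outside the box with its face at (390,175). Setting it down.

```bash
python3 -m jog '[[20,[0,0,0.01],0],[20,[0,0,0],0],[20,[0,0,0],0]]'
```

```text
clock: 20.85
eef_pos: [537.7, -131.7, 49.4]
eef_rot: [3.141, -0.0, 1.374]
wrist_force: [-3.7, 1.4, 5.1]
finger_gap: 25.7
finger_force: 50.0
```

It is on the bench, with about 5 N upward reading. Releasing and retreating upward.

```bash
python3 -m jog '[[60,[0,0,0],0],[60,[0,0,0],0],[60,[0,0,0],0],[60,[0,0,0],0],[60,[0,0,0],0],[60,[0,0,0],0],[60,[0,0,0],0],[60,[0,0,0],0],[60,[0,0,-0.2],0],[60,[0,0,-0.4],0],[60,[0,0,-0.4],0],[60,[0,0,-0.4],0],[60,[0,0,-0.4],0],[60,[0,0,-0.4],0],[60,[0,0,-0.4],0],[60,[0,0,-0.4],0],[60,[0,0,0],0],[60,[0,0,0],0]]'
python3 - <<'E'
from h import *
t=camera("top");u=camera("side");w=camera("wrist")
a=cv2.resize(t[165:315,105:465],(640,267),interpolation=cv2.INTER_CUBIC)
b=cv2.resize(u[180:420,200:500],(380,304),interpolation=cv2.INTER_CUBIC)
w=cv2.resize(w,(260,195));w=cv2.copyMakeBorder(w,0,109,0,0,cv2.BORDER_CONSTANT)
cv2.imwrite("pics/t6.png",np.vstack([a,np.hstack([b,w])])[:,:,::-1])
E
```

```text
clock: 22.65
eef_pos: [537.5, -131.8, 199.0]
eef_rot: [3.141, 0.0, 1.374]
wrist_force: [-0.3, 0.3, -0.8]
finger_gap: 60.0
finger_force: 0.0
```

View pics/t6.png

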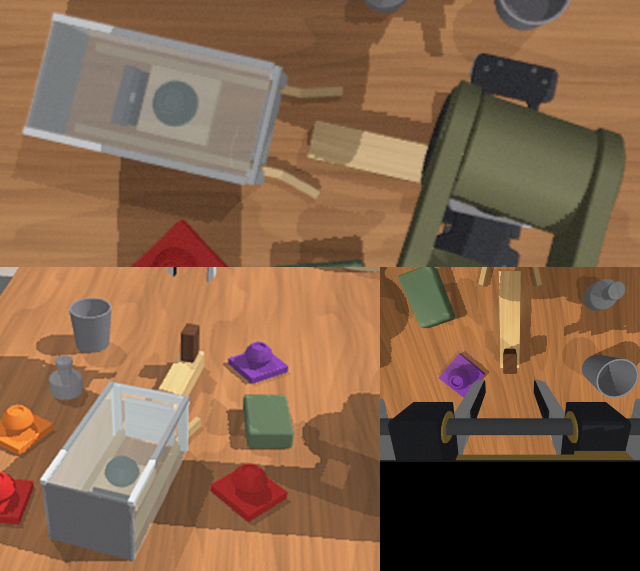

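The stick stands flat and free, the flap is shut, the vase is at the stop, and the gripper is clear.

```bash
python3 -c "
from cell import *
print(sign_off())"
```

```text
the job is handed in; nothing more can be done
None
```

The job is handed in after about 23 s: the vase was pressed home at about 12 N at the wrist for 0.7 s, the flap is shut behind it, and the stick stands flat on the bench with the gripper clear; no verdict was returned.

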